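# Fetch a food-sample pot from under the low rack with a reacher

## Task

The food-sample pot with the blue lid has been pushed to the back under the low draining rack. Take the reacher by its squeeze handle, slide its jaws under the rack and squeeze the trigger just firmly enough to grip the pot without crushing it, and draw it out upright until it stands fully clear in front of the rack; then let go so that the jaws open and the reacher lies on the table. Do not touch the pot with the gripper or arm, do not knock the rack, and leave everything else where it is.

Things in the scene. Friction and masses are not known exactly. Their poses are not given: they have to be found in the camera images.
- pot_blue: the wanted food-sample pot, thin white plastic with a push-on BLUE lid: straight round pot 54 mm diameter, lid 58 mm diameter from 55 to 66 mm height, about 0.2 kg. Origin at the centre of its underside, z up its axis. Its wall buckles if either jaw presses on it with more than 5 N; about 1.5 N from each jaw is the least that drags it along the table
- pot_white: same size of pot with a WHITE lid, also under the rack, to be left alone; origin at the centre of its underside
- pot_yellow: same size of pot with a YELLOW lid, also under the rack, to be left alone; origin at the centre of its underside. The three pots stand side by side in any order, about 110 mm apart, their axes 150 to 190 mm behind the rack's front edge
- rack: fixed low steel draining rack, 500 mm wide (its y), 240 mm deep (its x); origin on the table under its centre. Its open front faces its own -x, front edge at x = -126 mm; a back plate hangs at x = +116 mm. Top: thin bars along x in a 12 mm tube frame, underside 84 mm, top 96 mm above the table. Legs 14 mm thick, at x = +-113, y = +-243 mm. Two steel tins stand on it near x = -60, y = +178 mm
- reacher: pick-up reacher, 400 mm long, about 0.28 kg, lying on its side on the table, 34 mm thick upward. Origin on its underside below the middle of the squeeze handle; +x along the tube to the jaws, +y from the fixed orange grip to the black trigger lever, z up. Handle from x = -90 to +102 mm, tube to 215 mm, red jaws to 315 mm. It need not be lifted: it can be slid along the table
- reacher_grip (a point): middle of the squeeze handle, 18 mm above the reacher's underside; axes as the reacher. Hold here from above, within 20 mm along x, one finger on the fixed grip (outer face at y = -31 mm) and one on the trigger lever (outer face at y = +30 mm): 61 mm apart at rest, 43 mm fully squeezed. Both faces reach from about 2 to 32 mm above the table
- reacher_bite (a point): midway between the jaws' rubber pads, 299 mm ahead of the reacher's origin on the line of the tube (y = 0), 17 mm above its underside; the pot's axis should be here, within about 8 mm along x, when the jaws close. As the lever comes in by d the fixed grip stays against its finger, so with fingers that close evenly the reacher shifts d/2 towards its +y
- trigger (a joint): angle of the trigger lever, rad: 0 at rest (jaws open), 0.26 squeezed home; hinged 72 mm ahead of the handle's middle. At that middle its return spring takes 7.8 N to start moving, 11.4 N at the end. Depending on wear the pads meet the pot at 0.125 to 0.175 rad (9 to 13 mm of travel, spring 9.5 to 10.2 N); from there each jaw presses with about 0.36 of the squeeze above the spring's
- jaw_left: red jaw on the reacher's +y side with its black rubber pad (30 mm long, 24 mm high, centred 17 mm above the table); origin at its pivot. The pads are worn by an unknown 0 to 5 mm each, so at rest they are 78 to 88 mm apart, and yield 1 mm per 8 N. The open jaws are 130 mm wide over their outer sides; both close together, 1.28 rad per rad of trigger
- jaw_right: the same jaw on the reacher's -y side; origin at its pivot. The pivots are 222 mm ahead of the reacher's origin, 18 mm to each side
- tin_low: steel tin 94 mm diameter, 30 mm high, on top of the rack, leave it alone; origin at the centre of its underside
- tin_high: smaller steel tin, 76 mm diameter, 26 mm high, standing on tin_low, leave it alone; origin at the centre of its underside
- test_box: small white and blue carton 75 x 50 x 45 mm on the table, leave it alone; origin at the centre of its underside
Things that resemble listed ones, but are neither listed nor needed, are in the scene too. Leave any red look-alike of the pot_blue alone.

How it is judged:
On the way, in this order (a step that is already met when the one before it is completed fails the run):
1. the reacher's two jaws grip the blue-lidded pot while it is still under the rack (contact force between each of jaw_left, jaw_right and pot_blue above 0.6 N and x of pot_blue in the frame of rack above -0.05 m), for 0.2 s.
2. the pot, still in the jaws, has been drawn out in front of the rack (contact force between each of jaw_left, jaw_right and pot_blue above 0.3 N and x of pot_blue in the frame of rack below -0.16 m), for 0.1 s.
At the end, for the whole second after the job is handed in: the blue-lidded pot stands upright and still on the table, its axis at least 34 mm in front of the rack's front edge (so the whole pot is clear of it), touched by nothing of the reacher; the reacher lies still on its side on the table with its trigger released (below 0.05 rad) (x of pot_blue in the frame of rack below -0.16 m and angle between pot_blue's own z axis and vertical below 0.1 rad and height (world z) of pot_blue below 0.008 m and linear speed of each of pot_blue, reacher below 0.02 m/s and contact force between reacher and pot_blue below 0.1 N and height (world z) of reacher below 0.01 m and angle between reacher's own z axis and vertical below 0.15 rad and value of joint trigger below 0.05 rad).
It fails at once if a jaw squeezes or pushes the pot with more than 5 N (contact force between any of jaw_left, jaw_right and pot_blue above 5 N).
It fails at once if the gripper or arm touches the blue-lidded pot (contact force between any of the fingers, the arm and pot_blue above 0.3 N).
It fails at once if the pot tips more than 20 degrees (angle between pot_blue's own z axis and vertical above 0.35 rad).
It fails at once if the rack is knocked with more than 10 N by the reacher, gripper or arm (contact force between any of reacher, the fingers, the arm and rack above 10 N).
It fails at once if another thing is moved more than 15 mm (distance of any of pot_white, pot_yellow, tin_low, tin_high, test_box from where it was at the start of the episode above 0.015 m).
It also fails if it takes over 61 s, if anything falls off the work surface, if the arm or the gripper's body presses on something with over 40 N, if the wrist force passes 120 N, or if a joint passes its speed limit or range.

## Robot

A 7-joint arm with a two-finger parallel gripper is mounted at the origin on the work surface. World frame = base frame: x ahead of the robot, y to its left, z up, the work surface at z = 0. Lengths are in m, angles in rad, forces in N, time in s.
With the tool pointing down it reaches from about 0.425 to 0.925 m from the base axis. Payload 6.8 kg.
Tool frame: the origin (TCP) lies on the front face of the gripper's body, between the roots of the fingers; the fingertips stand 73 mm ahead of it and the grasp point (between the pads) lies 54 mm ahead of it; z points along the fingers, y is the line along which they close (so a half turn about z gives the same grasp; the last joint's range is limited). The gripper opens to 85 mm and grips with 20 to 120 N. Pads are 22 mm wide; open, the fingers measure 114 mm over their backs; the gripper's body (76 mm by 85 mm) begins 54 mm behind the grasp point. The pads swing forward as they close: fully open they stand 13 mm farther back than shut.
Start: joints at [-1.448, 0.477, 0.022, 1.555, -0.011, 1.109, -0.083], TCP at [0.154, 0.657, 0.304] pointing down, gripper open.
Joint ranges: [-2.96, 2.96], [-0.34, 2.1], [-1.41, 1.46], [0.24, 2.44], [-1.37, 4.51], [0.17, 1.92], [-2.96, 2.96]. Speed limits (rad/s): [2.39, 2.39, 3.14, 3.14, 3.14, 3.14, 3.14].

## Interface

Orientations are given as a unit quaternion [w, x, y, z].
In Python, from station import bot, optics gives the robot as it stands.
- The arm moves only by the tool drive_tool, never from a script. Its argument "deltas" is a list of rows, each an object with "gripper": the closure in counts, from 0 (fully open) to 255 (shut); "offset": the shift along the tool's x, y, z in units of 1000 mm (1.0 is 1000 mm), a list of three; "angular": the turn, a rotation vector about the tool's x, y, z in units of 45 degrees (1.0 is 45 degrees), a list of three. In form: [{"gripper": gripper, "offset": [dx, dy, dz], "angular": [rx, ry, rz]}, ...]. A call has 1 to 5 rows; each row is the pose to reach, as a shift and turn from the pose commanded when the call began, along the tool's axes at that moment; what a row does not reach only later rows make up. A row lasts 1/10 s, in which the tool goes at most 50 mm and 8.59 degrees, less where a joint would pass 70% of its speed; a pose out of reach is approached as far as the arm can. A call with a number of a shift or a turn outside -1 to 1 is refused whole. A call with a gripper value outside its range is refused whole. The fingers move at their own pace and stop on an object; "grip_force" is the grip in N (left out, the last holds). Time passes only in rows, so rows that repeat a pose let the fingers close. It gives the time, the measured TCP pose, the force, the opening and the grip force at its end, in the units of the state.
- bot.get_obs(): the state, without advancing time (a new reading comes with each control period).
- optics.read_camera(name): name is "scene" or "top"; returns the picture (384x512x3 uint8, blue, green, red); there is no depth.
- optics.camera_model(name): a dict with "fx", "fy", "cx", "cy" (pixels), "dist" ([k1, k2, p1, p2, k3] as OpenCV has them; the pictures are not rectified), "cam_to_world" (4x4, takes a point from camera to world coordinates). Camera axes: x right, y up, looking along -z (the intrinsics and any distortion apply to the point x, -y, -z); pixel columns grow to the right and rows downward; lengths in m; the calibration is good to about 2 mm. A picture is of the moment at which its call begins. camera_model takes no time and is no camera call.
- bot.hand_in(): hands the job in; it is judged then, once.
The state is a dict: "t": time; "q": joint angles; "joint_vel": joint speeds; "joint_torque": joint torques, N m; "eef_pos": TCP position; "tool_rot": TCP orientation; "contact_force": force on the tool from outside, world axes, zero at the start; "torque": the same for the moment, N m; "gripper_width": opening from 0.0 (shut) to 1.0 (fully open); "grasp_force": force on a finger pad.
Only numpy, scipy, OpenCV 4.12 (cv2) and the standard library are available. Lean on these libraries where they do the work, as an engineer would, in place of code of your own. Each camera call takes 0.05 s, during which the arm holds its last target. There are 200 camera calls.

## Working session

There is one attempt and no reset: what is moved stays moved. The work goes in short steps, Python scripts to look and compute and a tool call to move; the robot and the scene stay as the last step left them, time stands still between calls to the robot, and variables do not carry over. Pictures are saved under pics/ and viewed, at most 10 in all, crops included, and the job is handed in when it is done.

Besides the shell and the picture viewer there is one more tool, called by a JSON object that holds its "name" and its "arguments". drive_tool: Moves the arm, as the interface text tells. Its arguments: {"type":"object","properties":{"deltas":{"type":"array"},"grip_force":{"type":"number"}},"required":["deltas"]}

```bash
mkdir -p pics; cat > h.py <<'E'
import numpy as np, cv2
from station import bot, optics
def ray(name,uv):
    m=optics.camera_model(name);K=np.array([[m['fx'],0,m['cx']],[0,m['fy'],m['cy']],[0,0,1.]])
    p=cv2.undistortPoints(np.array(uv,float).reshape(-1,1,2),K,np.array(m['dist'],float)).reshape(-1,2)
    T=np.array(m['cam_to_world']);d=np.c_[p[:,0],-p[:,1],-np.ones(len(p))]@T[:3,:3].T
    return T[:3,3],d
def plane(name,uv,z):
    o,d=ray(name,uv);return o+d*((z-o[2])/d[:,2])[:,None]
def proj(name,P):
    m=optics.camera_model(name);K=np.array([[m['fx'],0,m['cx']],[0,m['fy'],m['cy']],[0,0,1.]])
    T=np.array(m['cam_to_world']);c=(np.array(P,float)-T[:3,3])@T[:3,:3]
    return cv2.projectPoints(c*[1,-1,-1],np.zeros(3),np.zeros(3),K,np.array(m['dist'],float))[0].reshape(-1,2)
E
python3 - <<'E'
from h import *
for n in('scene','top'):
    im=optics.read_camera(n);cv2.imwrite(f'pics/{n}0.png',im)
    T=np.array(optics.camera_model(n)['cam_to_world']);print(n,T.round(3).tolist())
print(bot.get_obs())
E
```

```text
scene [[0.459, -0.561, 0.689, 1.517], [0.888, 0.296, -0.351, -0.399], [-0.007, 0.773, 0.634, 1.041], [0.0, 0.0, 0.0, 1.0]]
top [[-0.019, 0.988, -0.151, 0.332], [-1.0, -0.019, -0.003, 0.104], [-0.005, 0.15, 0.989, 1.304], [0.0, 0.0, 0.0, 1.0]]
{'t': 0.1, 'q': array([-1.44809213,  0.4777159 ,  0.02237365,  1.55640236, -0.0114913 ,
        1.1093325 , -0.08308792]), 'joint_vel': array([-0.00140747, -0.0020114 , -0.00022791, -0.00222233,  0.00044824,
       -0.00096745,  0.00169156]), 'joint_torque': array([ 3.78898083e-03, -5.97762644e+01,  1.61338862e+00, -2.81952399e+01,
        1.28480388e-02,  5.00817754e-03, -9.44547224e-06]), 'eef_pos': array([0.15433625, 0.65666064, 0.30300347]), 'tool_rot': array([-2.53170661e-05,  1.15142140e-01,  9.93348650e-01, -8.64384041e-04]), 'contact_force': array([-0.00591832,  0.68466612, -0.12502365]), 'torque': array([ 0.05121791, -0.02187853, -0.02253001]), 'grasp_force': 0.0, 'gripper_width': 0.9995834397147465}
```

View pics/scene0.png

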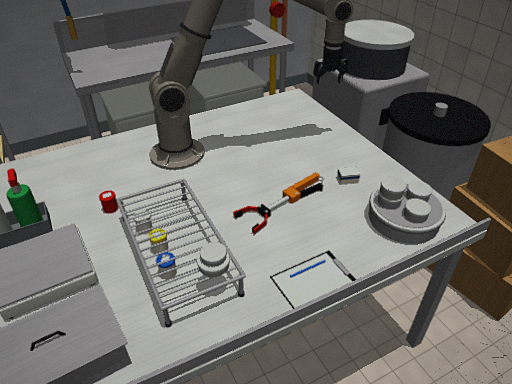

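View pics/top0.png

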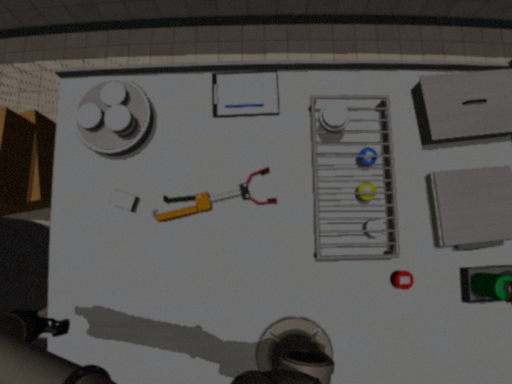

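```bash
python3 - <<'E'
from h import *
im=cv2.imread('pics/top0.png')
c=cv2.resize(im[85:265,150:400],None,fx=3.2,fy=3.2,interpolation=cv2.INTER_CUBIC)
cv2.imwrite('pics/crop1.png',cv2.convertScaleAbs(c,alpha=1.6))
def comps(n,im,lo,hi,z,mina=12):
    hsv=cv2.cvtColor(im,cv2.COLOR_BGR2HSV);m=cv2.inRange(hsv,lo,hi)
    k,l,s,ce=cv2.connectedComponentsWithStats(m)
    for i in range(1,k):
        if s[i,4]>=mina:
            pts=np.argwhere(l==i)[:,::-1].astype(np.float32);(cc,r)=cv2.minEnclosingCircle(pts)
            print('  ',n,s[i].tolist(),'cen',ce[i].round(1),plane(n,[ce[i]],z)[0].round(3),'circ',np.round(cc,1),round(r,1),plane(n,[cc],z)[0].round(3))
for n in('top','scene'):
    I=cv2.imread(f'pics/{n}0.png')
    print('blue');comps(n,I,(100,120,50),(130,255,255),.066)
    print('yellow');comps(n,I,(24,120,60),(36,255,255),.066)
    print('orange');comps(n,I,(8,150,80),(23,255,255),.03)
    print('red');comps(n,I,(0,150,50),(6,255,255),.025)
E
```

```text
blue
   top [226, 104, 37, 3, 58] cen [244.6 105.1] [0.789 0.139 0.066] circ [244. 105.] 18.0 [0.79  0.141 0.066]
   top [360, 148, 16, 7, 63] cen [366.9 151. ] [ 0.632 -0.245  0.066] circ [367.5 153. ] 7.6 [ 0.625 -0.247  0.066]
   top [360, 157, 16, 9, 76] cen [367.8 161.1] [ 0.599 -0.246  0.066] circ [367.5 158.5] 7.6 [ 0.607 -0.245  0.066]
yellow
   top [358, 182, 18, 10, 95] cen [366.5 186.7] [ 0.517 -0.237  0.066] circ [366.5 189. ] 8.7 [ 0.51  -0.236  0.066]
   top [360, 194, 15, 7, 65] cen [366.9 196.8] [ 0.486 -0.236  0.066] circ [367. 195.] 7.1 [ 0.491 -0.237  0.066]
orange
   top [0, 108, 6, 36, 119] cen [  1.5 121. ] [0.778 0.988 0.03 ] circ [  2.5 125.5] 17.7 [0.762 0.982 0.03 ]
   top [20, 111, 15, 11, 95] cen [ 28.9 115.3] [0.793 0.884 0.03 ] circ [ 27.2 116.6] 8.1 [0.789 0.89  0.03 ]
   top [31, 159, 9, 42, 205] cen [ 35.5 184.1] [0.553 0.84  0.03 ] circ [ 34.  179.5] 20.6 [0.568 0.846 0.03 ]
   top [156, 193, 55, 28, 448] cen [188.5 208. ] [0.466 0.323 0.03 ] circ [182.  206.5] 28.4 [0.471 0.344 0.03 ]
red
   top [249, 198, 10, 6, 14] cen [253.5 200.1] [0.488 0.116 0
[... 1114 characters left out ...]
   scene [283, 173, 36, 30, 381] cen [300.1 186.7] [0.475 0.325 0.03 ] circ [302.3 186.2] 19.9 [0.477 0.335 0.03 ]
red
   scene [270, 1, 16, 17, 137] cen [277.3   8.5] [-1.545  1.383  0.025] circ [277.4   8.9] 8.1 [-1.537  1.379  0.025]
   scene [8, 169, 10, 18, 106] cen [ 11.6 177.1] [-0.121 -0.657  0.025] circ [ 11.5 177.4] 8.6 [-0.119 -0.658  0.025]
   scene [99, 191, 18, 22, 197] cen [108.4 201.7] [ 0.217 -0.338  0.025] circ [108.2 201.5] 11.1 [ 0.215 -0.339  0.025]
   scene [238, 206, 20, 7, 60] cen [248.6 208.7] [0.491 0.1   0.025] circ [247.5 208.5] 9.6 [0.488 0.097 0.025]
   scene [253, 214, 14, 20, 73] cen [260.3 224.8] [0.583 0.099 0.025] circ [260.  223.5] 11.2 [0.577 0.101 0.025]
```

View pics/crop1.png

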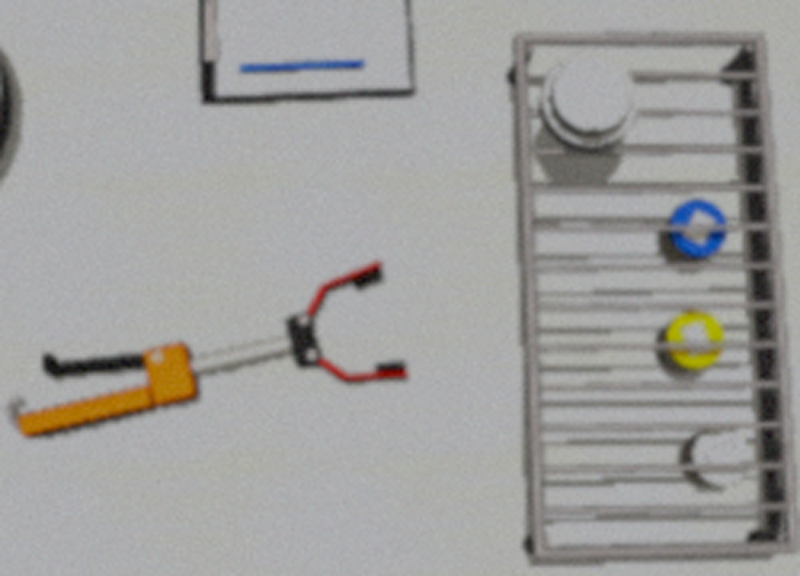

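Crop: the blue lid sits at crop (697,229), i.e. top (368,157), with the yellow lid at (367,191), white at (375,228) and the red look-alike at (403,280). The clipboard's blue stripe at (245,105) is not a pot. The blue lid is the target. The reacher's jaw tips are at crop (381,266) and (406,374).

```bash
python3 - <<'E'
from h import *
def C(p):return np.array(p,float)/3.2+[150,85]-.34
def P(l,p,z):print(l,plane('top',[C(p)],z)[0].round(4))
P('blue',(697,229),.066);P('yel',(693,341),.066);P('white',(725,458),.066)
print('blue scene',plane('scene',[(165.5,258.5)],.066))
for l,p in(('FL far',(518,36)),('FL near',(531,560)),('BR far',(764,36)),('BR near',(794,556))):P(l,p,.09)
for l,p,z in(('tube0',(200,366),.026),('tube1',(288,342),.026),('tipL',(381,266),.029),('tipR',(406,374),.029),('body',(302,341),.03),('blockF1',(190,344),.034),('blockF2',(198,396),.034),('gripEnd',(22,428),.032),('trigEnd',(47,362),.032)):P(l,p,z)
# two-view of blue lid
o1,d1=ray('top',[C((697,229))]);o2,d2=ray('scene',[(165.5,258.5)])
A=np.c_[d1[0],-d2[0]];s=np.linalg.lstsq(A,o2-o1,rcond=None)[0];print(o1+s[0]*d1[0],o2+s[1]*d2[0])
# orange mask axis via PCA of grip bar
im=cv2.imread('pics/top0.png');h=cv2.cvtColor(im,cv2.COLOR_BGR2HSV)
m=cv2.inRange(h,(8,150,80),(23,255,255));m[:,:150]=0;m[:,215:]=0
pts=np.argwhere(m)[:,::-1];W=plane('top',pts,.03)[:,:2];print('orange ext',W.min(0),W.max(0))
g=plane('top',pts[pts[:,0]<192],.03)[:,:2];v=cv2.fitLine(g.astype(np.float32),cv2.DIST_L2,0,.01,.01).ravel();print('gripbar',v, np.degrees(np.arctan2(v[1],v[0])))
E
```

```text
blue [ 0.6145 -0.2458  0.066 ]
yel [ 0.5032 -0.2349  0.066 ]
white [ 0.389  -0.2598  0.066 ]
blue scene [[ 0.61751569 -0.24478727  0.066     ]]
FL far [ 0.8076 -0.0736  0.09  ]
FL near [ 0.2979 -0.0652  0.09  ]
BR far [ 0.8059 -0.3213  0.09  ]
BR near [ 0.2943 -0.314   0.09  ]
tube0 [0.4932 0.2479 0.026 ]
tube1 [0.5157 0.16   0.026 ]
tipL [0.5904 0.0657 0.029 ]
tipR [0.481  0.0435 0.029 ]
body [0.5158 0.1459 0.03  ]
blockF1 [0.5144 0.2569 0.034 ]
blockF2 [0.4625 0.2491 0.034 ]
gripEnd [0.4338 0.4246 0.032 ]
trigEnd [0.4993 0.4003 0.032 ]
[ 0.61490378 -0.24628947  0.06428629] [ 0.61560538 -0.24445919  0.06392907]
orange ext [0.42881647 0.25436479] [0.51262402 0.4269565 ]
gripbar [ 0.21347716 -0.9769481   0.4485616   0.37045282] -77.6738
```

{"name": "drive_tool", "arguments": {"deltas": [{"gripper": 0, "offset": [-0.037, -0.022, 0], "angular": [0, 0, 0.14]}, {"gripper": 0, "offset": [-0.074, -0.044, 0], "angular": [0, 0, 0.28]}, {"gripper": 0, "offset": [-0.111, -0.066, 0], "angular": [0, 0, 0.42]}, {"gripper": 0, "offset": [-0.148, -0.088, 0], "angular": [0, 0, 0.56]}, {"gripper": 0, "offset": [-0.186, -0.11, 0], "angular": [0, 0, 0.7]}], "grip_force": 20}}

```text
t: 0.6
eef_pos: [0.3111, 0.506, 0.3036]
tool_rot: [-0.0, 0.382, 0.924, -0.0]
contact_force: [1.7, 1.4, 0.7]
gripper_width: 0.997
grasp_force: 0.0
```

```bash
cat >> h.py <<'E'
from scipy.spatial.transform import Rotation as R
def to(p,uang):
    "delta in tool axes to TCP p with tool y along reacher +y, reacher heading uang deg"
    s=bot.get_obs();w,x,y,z=s['tool_rot'];r=R.from_quat([x,y,z,w])
    a=np.radians(uang+90);n=np.array([np.cos(a),np.sin(a),0]);tz=np.array([0,0,-1.]);tx=np.cross(n,tz)
    g=R.from_matrix(np.c_[tx,n,tz])
    print('t',round(s['t'],2),'pos',s['eef_pos'].round(4),'off',r.inv().apply(np.array(p)-s['eef_pos']).round(4),'ang/45',((r.inv()*g).as_rotvec()/(np.pi/4)).round(4),'w',round(s['gripper_width']*85,2),'gf',s['grasp_force'],'F',s['contact_force'].round(2),'heading',np.degrees(np.arctan2(*r.apply([0,1,0])[[1,0]])).round(2)-90)
E
python3 -c "
from h import *
to((.466,.359,.30),-77)"
```

```text
t 0.6 pos [0.3111 0.506  0.3036] off [-0.2135  0.0055  0.0036] ang/45 [-7.000e-04  2.000e-04  7.119e-01] w 84.78 gf 0.0 F [1.72 1.37 0.69] heading -44.97
```

{"name": "drive_tool", "arguments": {"deltas": [{"gripper": 0, "offset": [-0.043, 0.001, 0], "angular": [0, 0, 0.14]}, {"gripper": 0, "offset": [-0.086, 0.002, 0], "angular": [0, 0, 0.28]}, {"gripper": 0, "offset": [-0.129, 0.003, 0], "angular": [0, 0, 0.42]}, {"gripper": 0, "offset": [-0.172, 0.004, 0], "angular": [0, 0, 0.56]}, {"gripper": 0, "offset": [-0.2135, 0.0055, 0.003], "angular": [0, 0, 0.712]}]}}

```text
t: 1.1
eef_pos: [0.467, 0.3596, 0.3011]
tool_rot: [-0.0, 0.623, 0.782, 0.0]
contact_force: [1.3, -0.1, -0.2]
gripper_width: 1.001
grasp_force: 0.0
```

{"name": "drive_tool", "arguments": {"deltas": [{"gripper": 0, "offset": [0, 0, 0.045], "angular": [0, 0, 0]}, {"gripper": 0, "offset": [0, 0, 0.09], "angular": [0, 0, 0]}, {"gripper": 0, "offset": [0, 0, 0.13], "angular": [0, 0, 0]}, {"gripper": 0, "offset": [0, 0, 0.16], "angular": [0, 0, 0]}, {"gripper": 0, "offset": [0, 0, 0.16], "angular": [0, 0, 0]}]}}

```text
t: 1.6
eef_pos: [0.4634, 0.3593, 0.1367]
tool_rot: [-0.001, 0.621, 0.784, -0.004]
contact_force: [-0.3, -0.3, 0.1]
gripper_width: 1.0
grasp_force: 0.0
```

```bash
python3 -c "
from h import *
to((.466,.359,.073),-77)
a=optics.read_camera('scene');b=optics.read_camera('top')
a=cv2.resize(a[120:250,220:350],(400,400),interpolation=cv2.INTER_CUBIC);b=cv2.resize(b[140:270,145:275],(400,400),interpolation=cv2.INTER_CUBIC)
cv2.imwrite('pics/g1.png',cv2.convertScaleAbs(np.hstack([a,b]),alpha=1.5))"
```

```text
t 1.6 pos [0.4634 0.3593 0.1367] off [-0.0006  0.0029  0.0637] ang/45 [-0.0096  0.0057  0.0055] w 84.99 gf 0.0 F [-0.26 -0.25  0.1 ] heading -76.75
```

View pics/g1.png

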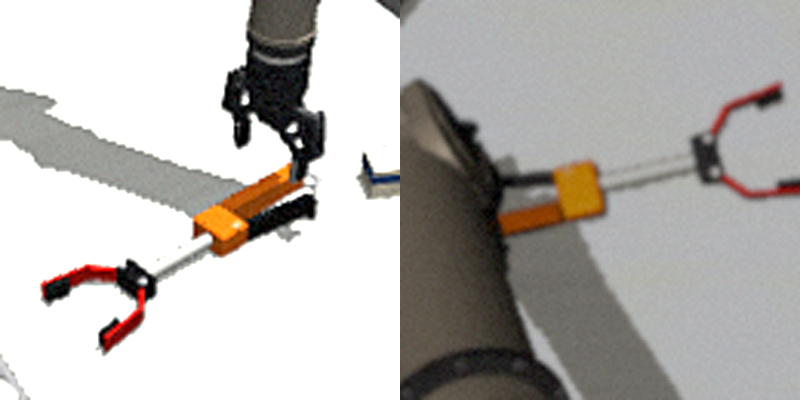

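{"name": "drive_tool", "arguments": {"deltas": [{"gripper": 0, "offset": [-0.0006, 0.003, 0.015], "angular": [-0.01, 0.006, 0.005]}, {"gripper": 0, "offset": [-0.0006, 0.003, 0.03], "angular": [-0.01, 0.006, 0.005]}, {"gripper": 0, "offset": [-0.0006, 0.003, 0.045], "angular": [-0.01, 0.006, 0.005]}, {"gripper": 0, "offset": [-0.0006, 0.003, 0.059], "angular": [-0.01, 0.006, 0.005]}, {"gripper": 0, "offset": [-0.0006, 0.003, 0.059], "angular": [-0.01, 0.006, 0.005]}]}}

```text
t: 2.2
eef_pos: [0.4678, 0.3606, 0.08]
tool_rot: [0.0, 0.622, 0.783, 0.003]
contact_force: [-0.5, -0.2, 0.3]
gripper_width: 1.0
grasp_force: 0.0
```

```bash
python3 -c "
from h import *
to((.466,.359,.073),-77)
a=optics.read_camera('scene')
cv2.imwrite('pics/g2.png',cv2.convertScaleAbs(cv2.resize(a[140:240,240:350],None,fx=5,fy=5,interpolation=cv2.INTER_CUBIC),alpha=1.3))"
```

```text
t 2.2 pos [0.4678 0.3606 0.08  ] off [-0.0012 -0.0022  0.007 ] ang/45 [ 0.006  -0.004   0.0006] w 85.02 gf 0.0 F [-0.47 -0.17  0.27] heading -76.97
```

View pics/g2.png

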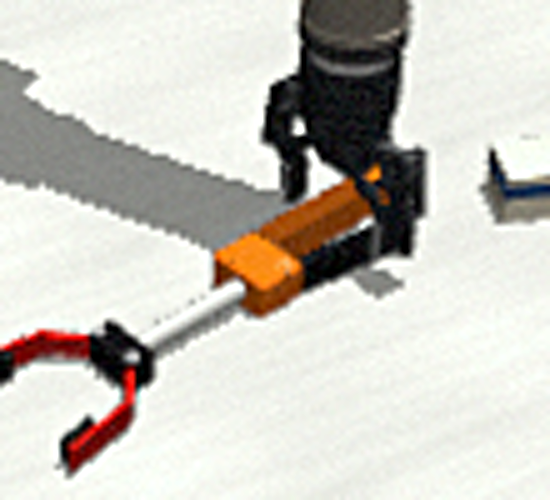

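```bash
python3 - <<'E'
from h import *
a=np.radians(-77);u=np.array([np.cos(a),np.sin(a)]);n=np.array([-u[1],u[0]]);O=np.array([.466,.359])
def S(l,p,z):
    w=plane('scene',[np.array(p)/5+[240,140]-.4],z)[0][:2];print(l,w.round(4),'x,y',((w-O)@u).round(4),((w-O)@n).round(4))
S('LF',(215,255),.034);S('RF',(262,283),.034);S('RB',(301,265),.034);S('LB',(255,236),.034)
S('jaw body',(122,345),.03);S('finger bottom',(398,255),.012);S('tipL',(70,470),.005);S('finger2 bottom',(292,198),.012)
s=bot.get_obs()['eef_pos'];T=np.array([*s[:2],.012]);print('TCP',s)
for y in(-.045,0,.045):print(y,((proj('scene',[[*(s[:2]+y*n),.017]])[0]-[240,140])*5).round(0))
E
```

```text
LF [0.4686 0.253 ] x,y 0.1039 -0.0213
RF [0.5126 0.267 ] x,y 0.1001 0.0247
RB [0.5083 0.3032] x,y 0.0638 0.0287
LB [0.4631 0.2909] x,y 0.0657 -0.0181
jaw body [0.5208 0.1464] x,y 0.2195 0.0056
finger bottom [0.5105 0.3901] x,y -0.0202 0.0503
tipL [0.5923 0.0679] x,y 0.3121 0.0576
finger2 bottom [0.4128 0.3562] x,y -0.0093 -0.0524
TCP [0.46838043 0.3608916  0.08090879]
-0.045 [292. 201.]
0 [334. 228.]
0.045 [377. 257.]
```

{"name": "drive_tool", "arguments": {"deltas": [{"gripper": 0, "offset": [-0.004, -0.001, 0.004], "angular": [0, 0, 0]}, {"gripper": 0, "offset": [-0.006, -0.001, 0.008], "angular": [0, 0, 0]}, {"gripper": 40, "offset": [-0.006, -0.001, 0.008], "angular": [0, 0, 0]}, {"gripper": 55, "offset": [-0.006, -0.001, 0.008], "angular": [0, 0, 0]}, {"gripper": 65, "offset": [-0.006, -0.001, 0.008], "angular": [0, 0, 0]}]}}

```text
t: 2.75
eef_pos: [0.4696, 0.3554, 0.0742]
tool_rot: [0.001, 0.622, 0.783, 0.005]
contact_force: [0.0, 0.9, 0.2]
gripper_width: 0.747
grasp_force: 0.0
```

{"name": "drive_tool", "arguments": {"deltas": [{"gripper": 70, "offset": [0, 0, 0], "angular": [0, 0, 0]}, {"gripper": 72, "offset": [0, 0, 0], "angular": [0, 0, 0]}, {"gripper": 74, "offset": [0, 0, 0], "angular": [0, 0, 0]}, {"gripper": 74, "offset": [0, 0, 0], "angular": [0, 0, 0]}, {"gripper": 74, "offset": [0, 0, 0], "angular": [0, 0, 0]}]}}

```text
t: 3.25
eef_pos: [0.4688, 0.3554, 0.0745]
tool_rot: [0.0, 0.622, 0.783, 0.004]
contact_force: [-3.5, -1.9, 7.9]
gripper_width: 0.714
grasp_force: 9.6
```

{"name": "drive_tool", "arguments": {"deltas": [{"gripper": 74, "offset": [0, 0, -0.001], "angular": [0, 0, 0]}, {"gripper": 74, "offset": [0, 0, -0.002], "angular": [0, 0, 0]}, {"gripper": 74, "offset": [0, 0, -0.002], "angular": [0, 0, 0]}]}}

```text
t: 3.55
eef_pos: [0.4691, 0.3552, 0.0758]
tool_rot: [0.0, 0.622, 0.783, 0.004]
contact_force: [-0.8, -0.6, -1.4]
gripper_width: 0.713
grasp_force: 7.8
```

```bash
python3 -c "
from h import *
to((.622,.30,.075),-91)"
```

```text
t 3.55 pos [0.4691 0.3552 0.0758] off [-0.0882  0.1366  0.0014] ang/45 [ 0.0087 -0.0072  0.3112] w 60.58 gf 7.826457310002297 F [-0.81 -0.62 -1.43] heading -77.0
```

{"name": "drive_tool", "arguments": {"deltas": [{"gripper": 75, "offset": [-0.008, 0.013, 0], "angular": [0, 0, 0.03]}, {"gripper": 75, "offset": [-0.017, 0.027, 0], "angular": [0, 0, 0.06]}, {"gripper": 75, "offset": [-0.026, 0.041, 0], "angular": [0, 0, 0.09]}, {"gripper": 75, "offset": [-0.035, 0.055, 0], "angular": [0, 0, 0.12]}, {"gripper": 75, "offset": [-0.044, 0.068, 0], "angular": [0, 0, 0.155]}]}}

```text
t: 4.05
eef_pos: [0.5474, 0.3267, 0.0761]
tool_rot: [0.001, 0.67, 0.742, 0.005]
contact_force: [-1.0, 0.6, -1.1]
gripper_width: 0.708
grasp_force: 8.0
```

```bash
python3 -c "
from h import *
to((.622,.30,.075),-91)"
```

```text
t 4.05 pos [0.5474 0.3267 0.0761] off [-0.0341  0.0715  0.0015] ang/45 [ 0.0093 -0.0075  0.1524] w 60.16 gf 7.9814131977036595 F [-1.04  0.57 -1.1 ] heading -84.14
```

{"name": "drive_tool", "arguments": {"deltas": [{"gripper": 75, "offset": [-0.007, 0.014, 0], "angular": [0, 0, 0.03]}, {"gripper": 75, "offset": [-0.014, 0.028, 0], "angular": [0, 0, 0.06]}, {"gripper": 75, "offset": [-0.021, 0.043, 0], "angular": [0, 0, 0.09]}, {"gripper": 75, "offset": [-0.028, 0.058, 0], "angular": [0, 0, 0.12]}, {"gripper": 75, "offset": [-0.034, 0.071, 0], "angular": [0, 0, 0.152]}]}}

```text
t: 4.55
eef_pos: [0.6212, 0.3006, 0.0765]
tool_rot: [0.0, 0.713, 0.701, 0.005]
contact_force: [-0.6, 1.3, -0.4]
gripper_width: 0.704
grasp_force: 8.0
```

{"name": "drive_tool", "arguments": {"deltas": [{"gripper": 75, "offset": [0, 0, 0], "angular": [0, 0, 0]}, {"gripper": 75, "offset": [0, 0, 0], "angular": [0, 0, 0]}]}}

```text
t: 4.75
eef_pos: [0.6206, 0.3006, 0.0767]
tool_rot: [0.001, 0.712, 0.702, 0.005]
contact_force: [0.8, -0.3, -1.3]
gripper_width: 0.704
grasp_force: 6.7
```

```bash
python3 -c "
from h import *
to((.622,.30,.075),-91)
a=optics.read_camera('top');cv2.imwrite('pics/top1.png',a)
cv2.imwrite('pics/c3.png',cv2.convertScaleAbs(cv2.resize(a[110:230,180:390],None,fx=3.8,fy=3.8,interpolation=cv2.INTER_CUBIC),alpha=1.6))"
```

```text
t 4.75 pos [0.6206 0.3006 0.0767] off [-0.0006  0.0014  0.0017] ang/45 [ 0.0101 -0.0074  0.0043] w 59.85 gf 6.735321928281337 F [ 0.84 -0.31 -1.3 ] heading -90.81
```

View pics/c3.png

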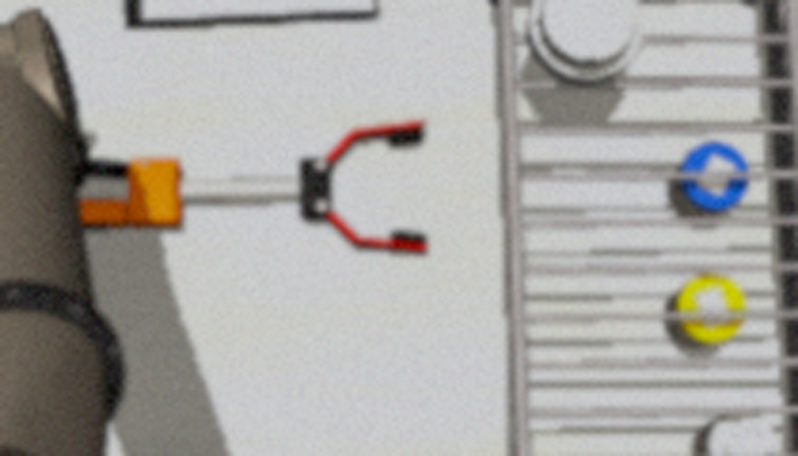

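The reacher followed the gripper. The jaw tips are at crop (424,126) and (426,248), the tube runs along row ~189, and the blue lid is at (714,178).

```bash
python3 - <<'E'
from h import *
def P(l,p,z):
    w=plane('top',[np.array(p)/3.8+[180,110]-.37],z)[0];print(l,w.round(4));return w
# tips via red mask sub-extents
im=cv2.imread('pics/top1.png');h=cv2.cvtColor(im,cv2.COLOR_BGR2HSV)
l=P('tipL',(424,124),.029);r=P('tipR',(426,250),.029);m=(l+r)/2;print('mid',m)
t0=P('tube0',(185,190.5),.026);t1=P('tube1',(298,188),.026);b=P('body',(315,188),.03)
f1=P('block F top',(181,161),.034);f2=P('block F bot',(181,227),.034);f=(f1+f2)/2
for n,d in(('tube',t1-t0),('block-mid',m-f),('block-body',b-f),('perp',np.array([(l-r)[1],-(l-r)[0]]))):print(n,np.degrees(np.arctan2(d[1],d[0])))
P('blue',(714,178),.066)
# scene check of tips
a=optics.read_camera('scene');cv2.imwrite('pics/s2.png',a)
h=cv2.cvtColor(a,cv2.COLOR_BGR2HSV);mk=cv2.inRange(h,(0,130,50),(7,255,255))|cv2.inRange(h,(174,130,50),(180,255,255))
k,lb,s,ce=cv2.connectedComponentsWithStats(mk)
for i in range(1,k):
    if s[i,4]>30:
        q=np.argwhere(lb==i)[:,::-1];w=plane('scene',q,.028);j=w[:,1].argmin();print('scene red',s[i].tolist(),'min y',w[j].round(4))
E
```

```text
tipL [ 0.6734 -0.0093  0.029 ]
tipR [ 0.5641 -0.0073  0.029 ]
mid [ 0.61876078 -0.00830947  0.029     ]
tube0 [0.62   0.1954 0.026 ]
tube1 [0.6202 0.0994 0.026 ]
body [0.619 0.085 0.03 ]
block F top [0.6438 0.198  0.034 ]
block F bot [0.5868 0.1984 0.034 ]
tube -89.86825004446979
block-mid -89.05192709108549
block-body -88.13661687339021
perp -91.01381663357475
blue [ 0.6137 -0.2459  0.066 ]
scene red [279, 4, 7, 13, 58] min y [-1.3513  1.3125  0.028 ]
scene red [8, 169, 10, 18, 125] min y [-0.1026 -0.671   0.028 ]
scene red [99, 191, 19, 22, 259] min y [ 0.2647 -0.3641  0.028 ]
scene red [231, 228, 26, 7, 90] min y [ 0.571 -0.006  0.028]
scene red [245, 238, 20, 21, 114] min y [ 0.6962 -0.0158  0.028 ]
```

{"name": "drive_tool", "arguments": {"deltas": [{"gripper": 75, "offset": [-0.01, -0.001, 0], "angular": [0, 0, 0]}, {"gripper": 75, "offset": [-0.025, -0.002, 0], "angular": [0, 0, 0]}, {"gripper": 75, "offset": [-0.042, -0.003, 0], "angular": [0, 0, 0]}, {"gripper": 75, "offset": [-0.06, -0.0045, 0], "angular": [0, 0, 0]}, {"gripper": 75, "offset": [-0.08, -0.0055, 0], "angular": [0, 0, 0]}]}}

```text
t: 5.35
eef_pos: [0.6127, 0.2195, 0.076]
tool_rot: [-0.0, 0.712, 0.702, 0.004]
contact_force: [0.5, 1.8, 1.2]
gripper_width: 0.707
grasp_force: 7.5
```

{"name": "drive_tool", "arguments": {"deltas": [{"gripper": 75, "offset": [-0.02, 0, 0], "angular": [0, 0, 0]}, {"gripper": 75, "offset": [-0.04, 0, 0], "angular": [0, 0, 0]}, {"gripper": 75, "offset": [-0.06, 0, 0], "angular": [0, 0, 0]}, {"gripper": 75, "offset": [-0.08, 0, 0], "angular": [0, 0, 0]}, {"gripper": 75, "offset": [-0.09, 0, 0], "angular": [0, 0, 0]}]}}

```text
t: 5.85
eef_pos: [0.6117, 0.1276, 0.0754]
tool_rot: [0.0, 0.713, 0.701, 0.004]
contact_force: [-0.4, 2.4, 0.6]
gripper_width: 0.707
grasp_force: 7.5
```

```bash
python3 -c "
from h import *
to((.6115,.049,.0765),-90.8)
a=optics.read_camera('top');cv2.imwrite('pics/top2.png',a)
cv2.imwrite('pics/c4.png',cv2.convertScaleAbs(cv2.resize(a[125:205,255:395],None,fx=5.7,fy=5.7,interpolation=cv2.INTER_CUBIC),alpha=1.6))"
```

```text
t 5.85 pos [0.6117 0.1276 0.0754] off [-0.0786  0.0012 -0.0015] ang/45 [ 0.0077 -0.0064 -0.0042] w 60.09 gf 7.488691450562328 F [-0.43  2.4   0.58] heading -90.99
```

View pics/c4.png

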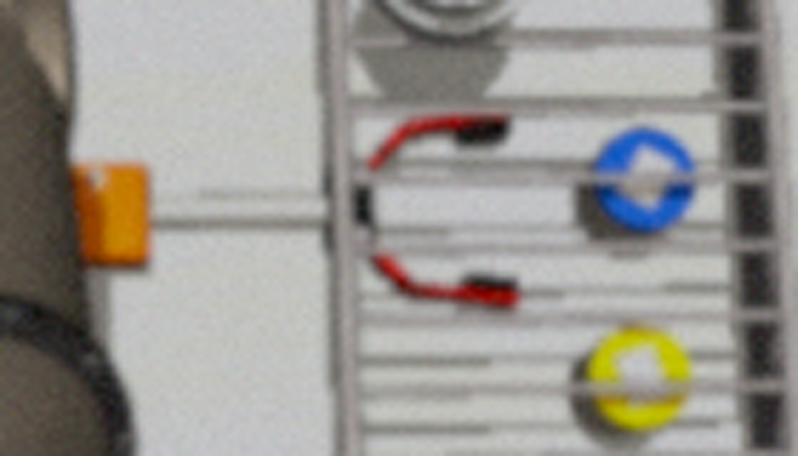

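Jaws are under the rack with the tips at crop (508,121) and (518,298); the blue lid is at (644,180).

```bash
python3 - <<'E'
from h import *
def P(l,p,z):
    w=plane('top',[np.array(p)/5.7+[255,125]-.41],z)[0];print(l,w.round(4));return w
l=P('tipL',(508,119),.029);r=P('tipR',(518,300),.029);print((l+r)/2,np.linalg.norm(l-r))
P('blockF1',(149,163),.034);P('blockF2',(149,266),.034)
P('padL in',(483,141),.027);P('padR in',(490,279),.027)
P('tube',(150,216),.026);P('tube',(325,215),.026)
P('blue',(644,179.5),.066)
E
```

```text
tipL [ 0.66   -0.1802  0.029 ]
tipR [ 0.555  -0.1801  0.029 ]
[ 0.607502   -0.18013995  0.029     ] 0.10496582357708306
blockF1 [0.6365 0.0261 0.034 ]
blockF2 [0.5773 0.0278 0.034 ]
padL in [ 0.6478 -0.1655  0.027 ]
padR in [ 0.5677 -0.1652  0.027 ]
tube [0.6076 0.0259 0.026 ]
tube [ 0.6064 -0.0733  0.026 ]
blue [ 0.615  -0.2462  0.066 ]
```

{"name": "drive_tool", "arguments": {"deltas": [{"gripper": 75, "offset": [-0.016, 0.001, 0], "angular": [0, 0, 0]}, {"gripper": 75, "offset": [-0.034, 0.003, 0], "angular": [0, 0, 0]}, {"gripper": 75, "offset": [-0.052, 0.003, 0], "angular": [0, 0, 0]}, {"gripper": 75, "offset": [-0.068, 0.003, 0], "angular": [0, 0, 0]}, {"gripper": 75, "offset": [-0.079, 0.003, 0], "angular": [0, 0, 0]}]}}

```text
t: 6.4
eef_pos: [0.6135, 0.0504, 0.0749]
tool_rot: [0.0, 0.712, 0.702, 0.004]
contact_force: [0.5, 3.0, 0.5]
gripper_width: 0.707
grasp_force: 7.6
```

```bash
python3 -c "
from h import *
to((.6138,.048,.0765),-90.8)
a=optics.read_camera('top');cv2.imwrite('pics/top3.png',a)
cv2.imwrite('pics/c5.png',cv2.convertScaleAbs(cv2.resize(a[125:205,255:395],None,fx=5.7,fy=5.7,interpolation=cv2.INTER_CUBIC),alpha=1.6))"
```

```text
t 6.4 pos [0.6135 0.0504 0.0749] off [-0.0024  0.0004 -0.0017] ang/45 [ 0.0079 -0.0076 -0.0017] w 60.1 gf 7.5722909602336586 F [0.54 2.97 0.5 ] heading -90.88
```

View pics/c5.png

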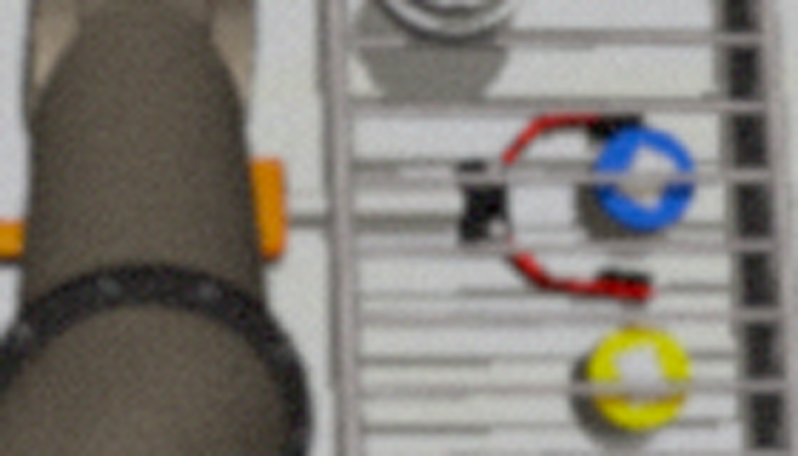

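Tips are now at crop (643,118) and (651,294), with the pot at (644,180) between the pads.

```bash
python3 - <<'E'
from h import *
def P(l,p,z):
    w=plane('top',[np.array(p)/5.7+[255,125]-.41],z)[0];print(l,w.round(4));return w
l=P('tipL',(643,116),.029);r=P('tipR',(651,296),.029);print((l+r)/2,np.linalg.norm(l-r))
P('padR back',(598,280),.027);P('padL back',(590,130),.027)
P('blockF1',(286,160),.034);P('blockF2',(286,257),.034);P('body',(484,200),.03)
P('blue',(644,179.5),.066)
E
```

```text
tipL [ 0.6607 -0.2585  0.029 ]
tipR [ 0.556  -0.2563  0.029 ]
[ 0.60832561 -0.2574339   0.029     ] 0.1047720942750749
padR back [ 0.566 -0.227  0.027]
padL back [ 0.6534 -0.2277  0.027 ]
blockF1 [ 0.6368 -0.0514  0.034 ]
blockF2 [ 0.581  -0.0492  0.034 ]
body [ 0.6127 -0.1636  0.03  ]
blue [ 0.615  -0.2462  0.066 ]
```

{"name": "drive_tool", "arguments": {"deltas": [{"gripper": 77, "offset": [-0.003, 0, 0], "angular": [0, 0, 0]}, {"gripper": 81, "offset": [-0.003, 0, 0], "angular": [0, 0, 0]}, {"gripper": 85, "offset": [-0.003, 0, 0], "angular": [0, 0, 0]}, {"gripper": 89, "offset": [-0.003, 0, 0], "angular": [0, 0, 0]}, {"gripper": 93, "offset": [-0.003, 0, 0], "angular": [0, 0, 0]}]}}

```text
t: 6.95
eef_pos: [0.6113, 0.0486, 0.0755]
tool_rot: [-0.002, 0.712, 0.702, 0.002]
contact_force: [-11.5, -2.2, 16.7]
gripper_width: 0.635
grasp_force: 14.0
```

{"name": "drive_tool", "arguments": {"deltas": [{"gripper": 95, "offset": [0, 0, 0], "angular": [0, 0, 0]}, {"gripper": 97, "offset": [0, 0, 0], "angular": [0, 0, 0]}, {"gripper": 97, "offset": [0, 0, 0], "angular": [0, 0, 0]}]}}

```text
t: 7.25
eef_pos: [0.6107, 0.0486, 0.0757]
tool_rot: [-0.002, 0.712, 0.702, 0.002]
contact_force: [-13.9, -1.6, 22.3]
gripper_width: 0.623
grasp_force: 15.9
```

{"name": "drive_tool", "arguments": {"deltas": [{"gripper": 97, "offset": [0, 0, -0.001], "angular": [0, 0, 0]}, {"gripper": 97, "offset": [0, 0, -0.002], "angular": [0, 0, 0]}, {"gripper": 97, "offset": [0, 0, -0.003], "angular": [0, 0, 0]}, {"gripper": 97, "offset": [0, 0, -0.004], "angular": [0, 0, 0]}, {"gripper": 97, "offset": [0, 0, -0.004], "angular": [0, 0, 0]}]}}

```text
t: 7.75
eef_pos: [0.6138, 0.0496, 0.0787]
tool_rot: [0.0, 0.712, 0.702, 0.005]
contact_force: [-0.7, 1.0, -1.3]
gripper_width: 0.622
grasp_force: 9.2
```

{"name": "drive_tool", "arguments": {"deltas": [{"gripper": 99, "offset": [0, 0, -0.0005], "angular": [0, 0, 0]}, {"gripper": 100, "offset": [0, 0, -0.001], "angular": [0, 0, 0]}, {"gripper": 101, "offset": [0, 0, -0.001], "angular": [0, 0, 0]}, {"gripper": 101, "offset": [0, 0, -0.001], "angular": [0, 0, 0]}]}}

```text
t: 8.15
eef_pos: [0.6137, 0.0495, 0.0799]
tool_rot: [0.0, 0.712, 0.702, 0.005]
contact_force: [-0.5, 0.2, -2.0]
gripper_width: 0.602
grasp_force: 11.3
```

{"name": "drive_tool", "arguments": {"deltas": [{"gripper": 102, "offset": [0, 0, 0], "angular": [0, 0, 0]}, {"gripper": 103, "offset": [0, 0, 0], "angular": [0, 0, 0]}, {"gripper": 103, "offset": [0, 0, 0], "angular": [0, 0, 0]}]}}

```text
t: 8.45
eef_pos: [0.6136, 0.0494, 0.0799]
tool_rot: [0.0, 0.712, 0.702, 0.005]
contact_force: [-0.1, 0.2, -2.5]
gripper_width: 0.6
grasp_force: 12.1
```

{"name": "drive_tool", "arguments": {"deltas": [{"gripper": 104, "offset": [0, 0, 0], "angular": [0, 0, 0]}, {"gripper": 105, "offset": [0, 0, 0], "angular": [0, 0, 0]}, {"gripper": 105, "offset": [0, 0, 0], "angular": [0, 0, 0]}]}}

```text
t: 8.75
eef_pos: [0.6138, 0.0494, 0.0799]
tool_rot: [0.0, 0.712, 0.702, 0.005]
contact_force: [0.2, -0.2, -3.3]
gripper_width: 0.591
grasp_force: 13.8
```

{"name": "drive_tool", "arguments": {"deltas": [{"gripper": 106, "offset": [0, 0, 0], "angular": [0, 0, 0]}, {"gripper": 107, "offset": [0, 0, 0], "angular": [0, 0, 0]}, {"gripper": 107, "offset": [0, 0, 0], "angular": [0, 0, 0]}]}}

```text
t: 9.05
eef_pos: [0.6139, 0.0494, 0.0799]
tool_rot: [0.0, 0.712, 0.702, 0.005]
contact_force: [0.8, 0.7, -2.8]
gripper_width: 0.586
grasp_force: 15.0
```

{"name": "drive_tool", "arguments": {"deltas": [{"gripper": 108, "offset": [0, 0, 0], "angular": [0, 0, 0]}, {"gripper": 108, "offset": [0, 0, 0], "angular": [0, 0, 0]}, {"gripper": 108, "offset": [0, 0, 0], "angular": [0, 0, 0]}]}}

```text
t: 9.35
eef_pos: [0.6138, 0.0494, 0.0799]
tool_rot: [0.0, 0.712, 0.702, 0.005]
contact_force: [1.7, -0.8, -1.7]
gripper_width: 0.582
grasp_force: 17.0
```

{"name": "drive_tool", "arguments": {"deltas": [{"gripper": 108, "offset": [0.003, 0, 0], "angular": [0, 0, 0]}, {"gripper": 108, "offset": [0.007, 0, 0], "angular": [0, 0, 0]}, {"gripper": 108, "offset": [0.012, 0, 0], "angular": [0, 0, 0]}, {"gripper": 108, "offset": [0.018, 0, 0], "angular": [0, 0, 0]}, {"gripper": 108, "offset": [0.024, 0, 0], "angular": [0, 0, 0]}]}}

```text
t: 9.85
eef_pos: [0.6137, 0.0739, 0.0799]
tool_rot: [-0.0, 0.712, 0.702, 0.004]
contact_force: [-1.1, -2.0, -1.8]
gripper_width: 0.577
grasp_force: 16.4
```

```bash
cat > chk.py <<'E'
from h import *
to((.6138,.30,.08),-90.9)
for n in('top','scene'):
    I=optics.read_camera(n);cv2.imwrite(f'pics/k_{n}.png',I)
    m=cv2.inRange(cv2.cvtColor(I,cv2.COLOR_BGR2HSV),(100,120,50),(130,255,255))
    if n=='top':m[:130]=0;m[:,:250]=0
    else:m[:,:130]=0;m[:,280:]=0;m[:150]=0
    p=np.argwhere(m)[:,::-1].astype(np.float32)
    c=(p.max(0)+p.min(0))/2
    print(n,c,len(p),plane(n,[c],.066)[0].round(4))
E
python3 chk.py
```

```text
t 9.85 pos [0.6137 0.0739 0.0799] off [ 0.2261 -0.0031  0.0013] ang/45 [ 0.0075 -0.0082  0.0018] w 49.04 gf 16.443832218647003 F [-1.07 -2.03 -1.79] heading -90.82
top [360.  156.5] 145 [ 0.614  -0.2218  0.066 ]
scene [173.  256.5] 134 [ 0.6203 -0.2218  0.066 ]
```

The pot is coming along (y −0.246 → −0.222). Continuing.

{"name": "drive_tool", "arguments": {"deltas": [{"gripper": 108, "offset": [0.006, 0, 0], "angular": [0, 0, 0]}, {"gripper": 108, "offset": [0.013, 0, 0], "angular": [0, 0, 0]}, {"gripper": 108, "offset": [0.021, 0, 0], "angular": [0, 0, 0]}, {"gripper": 108, "offset": [0.03, 0, 0], "angular": [0, 0, 0]}, {"gripper": 108, "offset": [0.039, 0, 0], "angular": [0, 0, 0]}]}}

```text
t: 10.45
eef_pos: [0.6145, 0.1134, 0.0802]
tool_rot: [-0.0, 0.712, 0.702, 0.005]
contact_force: [0.2, -2.0, -2.6]
gripper_width: 0.581
grasp_force: 16.6
```

{"name": "drive_tool", "arguments": {"deltas": [{"gripper": 108, "offset": [0.009, 0, 0], "angular": [0, 0, 0]}, {"gripper": 108, "offset": [0.018, 0, 0], "angular": [0, 0, 0]}, {"gripper": 108, "offset": [0.027, 0, 0], "angular": [0, 0, 0]}, {"gripper": 108, "offset": [0.036, 0, 0], "angular": [0, 0, 0]}, {"gripper": 108, "offset": [0.045, 0, 0], "angular": [0, 0, 0]}]}}

```text
t: 10.95
eef_pos: [0.6151, 0.1581, 0.0806]
tool_rot: [-0.0, 0.712, 0.702, 0.005]
contact_force: [-1.0, -1.3, -2.7]
gripper_width: 0.579
grasp_force: 16.6
```

```bash
python3 chk.py
```

```text
t 10.95 pos [0.6151 0.1581 0.0806] off [ 0.1418 -0.0033  0.0015] ang/45 [ 0.0081 -0.0083  0.0022] w 49.21 gf 16.60510003566742 F [-1.05 -1.32 -2.67] heading -90.8
top [333.5 156.5] 146 [ 0.6153 -0.1375  0.066 ]
scene [198.5 247. ] 82 [ 0.6194 -0.1381  0.066 ]
```

{"name": "drive_tool", "arguments": {"deltas": [{"gripper": 108, "offset": [0.009, 0, 0], "angular": [0, 0, 0]}, {"gripper": 108, "offset": [0.018, 0, 0], "angular": [0, 0, 0]}, {"gripper": 108, "offset": [0.027, 0, 0], "angular": [0, 0, 0]}, {"gripper": 108, "offset": [0.036, 0, 0], "angular": [0, 0, 0]}, {"gripper": 108, "offset": [0.045, 0, 0], "angular": [0, 0, 0]}]}}

```text
t: 11.55
eef_pos: [0.6157, 0.2032, 0.0808]
tool_rot: [0.0, 0.712, 0.702, 0.005]
contact_force: [0.4, -1.5, -2.9]
gripper_width: 0.578
grasp_force: 16.6
```

{"name": "drive_tool", "arguments": {"deltas": [{"gripper": 108, "offset": [0.009, 0, 0], "angular": [0, 0, 0]}, {"gripper": 108, "offset": [0.018, 0, 0], "angular": [0, 0, 0]}, {"gripper": 108, "offset": [0.027, 0, 0], "angular": [0, 0, 0]}, {"gripper": 108, "offset": [0.036, 0, 0], "angular": [0, 0, 0]}, {"gripper": 108, "offset": [0.045, 0, 0], "angular": [0, 0, 0]}]}}

```text
t: 12.05
eef_pos: [0.6164, 0.2481, 0.0811]
tool_rot: [0.0, 0.712, 0.702, 0.005]
contact_force: [-0.2, -1.5, -2.9]
gripper_width: 0.582
grasp_force: 16.6
```

{"name": "drive_tool", "arguments": {"deltas": [{"gripper": 108, "offset": [0.009, 0, 0], "angular": [0, 0, 0]}, {"gripper": 108, "offset": [0.018, 0, 0], "angular": [0, 0, 0]}, {"gripper": 108, "offset": [0.026, 0, 0], "angular": [0, 0, 0]}, {"gripper": 108, "offset": [0.033, 0, 0], "angular": [0, 0, 0]}, {"gripper": 108, "offset": [0.038, 0, 0], "angular": [0, 0, 0]}]}}

```text
t: 12.55
eef_pos: [0.6168, 0.2862, 0.0814]
tool_rot: [-0.0, 0.712, 0.702, 0.005]
contact_force: [0.6, -1.9, -1.4]
gripper_width: 0.58
grasp_force: 16.6
```

{"name": "drive_tool", "arguments": {"deltas": [{"gripper": 108, "offset": [0.003, 0, 0], "angular": [0, 0, 0]}, {"gripper": 108, "offset": [0.004, 0, 0], "angular": [0, 0, 0]}, {"gripper": 108, "offset": [0.004, 0, 0], "angular": [0, 0, 0]}]}}

```text
t: 12.85
eef_pos: [0.617, 0.2895, 0.0815]
tool_rot: [-0.0, 0.712, 0.702, 0.005]
contact_force: [-0.8, 0.4, -3.5]
gripper_width: 0.581
grasp_force: 16.6
```

```bash
python3 chk.py
```

```text
t 12.85 pos [0.617  0.2895 0.0815] off [ 0.0104 -0.0034  0.0015] ang/45 [ 0.0085 -0.0087  0.0021] w 49.37 gf 16.608935594558716 F [-0.82  0.45 -3.49] heading -90.81
top [292. 157.] 169 [ 0.6159 -0.0069  0.066 ]
scene [236.5 234. ] 140 [ 0.6229 -0.0089  0.066 ]
```

{"name": "drive_tool", "arguments": {"deltas": [{"gripper": 104, "offset": [0, 0.0006, 0], "angular": [0, 0, 0]}, {"gripper": 100, "offset": [0, 0.0012, 0], "angular": [0, 0, 0]}, {"gripper": 96, "offset": [0, 0.0018, 0], "angular": [0, 0, 0]}, {"gripper": 92, "offset": [0, 0.0024, 0], "angular": [0, 0, 0]}, {"gripper": 88, "offset": [0, 0.003, 0], "angular": [0, 0, 0]}]}}

```text
t: 13.45
eef_pos: [0.6202, 0.2891, 0.0815]
tool_rot: [0.0, 0.712, 0.702, 0.005]
contact_force: [0.2, -1.9, -2.5]
gripper_width: 0.657
grasp_force: 7.4
```

{"name": "drive_tool", "arguments": {"deltas": [{"gripper": 84, "offset": [0, 0.0006, 0], "angular": [0, 0, 0]}, {"gripper": 80, "offset": [0, 0.0012, 0], "angular": [0, 0, 0]}, {"gripper": 76, "offset": [0, 0.0018, 0], "angular": [0, 0, 0]}, {"gripper": 72, "offset": [0, 0.0024, 0], "angular": [0, 0, 0]}, {"gripper": 68, "offset": [0, 0.0024, 0], "angular": [0, 0, 0]}]}}

```text
t: 13.95
eef_pos: [0.6225, 0.2894, 0.0816]
tool_rot: [0.0, 0.712, 0.702, 0.005]
contact_force: [-0.6, 0.0, 0.4]
gripper_width: 0.733
grasp_force: 0.0
```

{"name": "drive_tool", "arguments": {"deltas": [{"gripper": 50, "offset": [0, 0, 0], "angular": [0, 0, 0]}, {"gripper": 30, "offset": [0, 0, 0], "angular": [0, 0, 0]}, {"gripper": 10, "offset": [0, 0, 0], "angular": [0, 0, 0]}, {"gripper": 0, "offset": [0, 0, 0], "angular": [0, 0, 0]}, {"gripper": 0, "offset": [0, 0, 0], "angular": [0, 0, 0]}]}}

```text
t: 14.45
eef_pos: [0.6224, 0.2893, 0.0815]
tool_rot: [0.0, 0.712, 0.702, 0.005]
contact_force: [0.4, 0.1, -0.2]
gripper_width: 1.004
grasp_force: 0.0
```

{"name": "drive_tool", "arguments": {"deltas": [{"gripper": 0, "offset": [0, 0, -0.01], "angular": [0, 0, 0]}, {"gripper": 0, "offset": [0, 0, -0.03], "angular": [0, 0, 0]}, {"gripper": 0, "offset": [0, 0, -0.06], "angular": [0, 0, 0]}, {"gripper": 0, "offset": [0, 0, -0.1], "angular": [0, 0, 0]}, {"gripper": 0, "offset": [0, 0, -0.14], "angular": [0, 0, 0]}]}}

```text
t: 14.95
eef_pos: [0.6212, 0.2881, 0.2233]
tool_rot: [0.0, 0.712, 0.702, 0.004]
contact_force: [0.6, 1.2, 0.7]
gripper_width: 0.999
grasp_force: 0.0
```

```bash
python3 chk.py; python3 -c "
import cv2,numpy as np
a=cv2.imread('pics/k_scene.png')[140:300,90:350];b=cv2.imread('pics/k_top.png')[100:230,150:400]
f=lambda i:cv2.convertScaleAbs(cv2.resize(i,(560,300),interpolation=cv2.INTER_CUBIC),alpha=1.4)
cv2.imwrite('pics/end.png',np.vstack([f(a),f(b)]))"
```

```text
t 14.95 pos [0.6212 0.2881 0.2233] off [ 0.0109 -0.0085  0.1433] ang/45 [ 0.008  -0.0079  0.0018] w 84.92 gf 0.0 F [0.56 1.17 0.7 ] heading -90.82
top [292.  156.5] 171 [ 0.6175 -0.0069  0.066 ]
scene [236.5 233.5] 140 [ 0.6208 -0.008   0.066 ]
```

View pics/end.png

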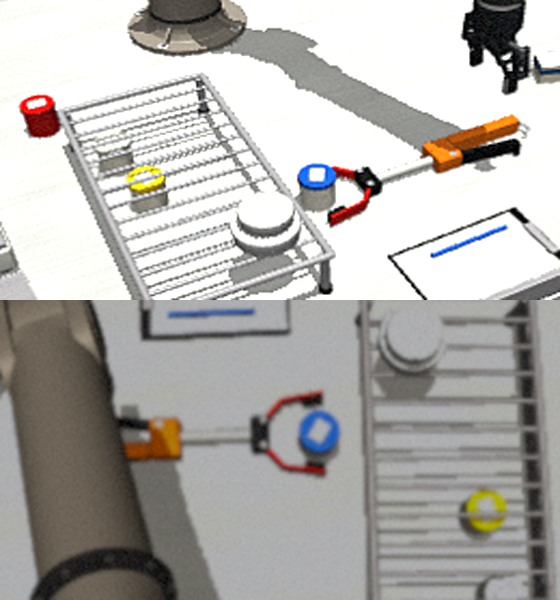

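The pot stands upright in front of the rack, the jaws are open around it without touching, and the reacher lies flat with the gripper clear above. Handing in.

```bash
python3 -c "
from station import bot
print(bot.hand_in())"
```

```text
the job is handed in; nothing more can be done
None
```

I drew the blue-lidded pot out upright to about 63 mm in front of the rack and released it. The reacher lies flat with its jaws open, and the job was handed in at about 15 s; no verdict came back.

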